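# Load the round cuvette cartridge into the sprung loader

## Robot

A 6-joint arm with a two-finger parallel gripper is mounted at the origin on the work surface. World frame = base frame: x ahead of the robot, y to its left, z up, the work surface at z = 0. Lengths are in m, angles in rad, forces in N, time in s.
With the tool pointing down it reaches from about 0.375 to 0.975 m from the base axis. Payload 3.8 kg.
Tool frame: the origin (TCP) lies on the centre line of the jaws, within the pads' length; the fingertips stand 17 mm ahead of it and the grasp point (between the pads) lies 2 mm behind it (bot.tip_extent is the distance from the TCP to the fingertips, in m); z points along the fingers, y is the line along which they close (so a half turn about z gives the same grasp; the last joint's range is limited). The gripper opens to 85 mm and grips with 20 to 120 N. Pads are 22 mm wide; open, the fingers measure 114 mm over their backs; the gripper's body (76 mm by 85 mm) begins 54 mm behind the grasp point. The pads swing forward as they close: fully open they stand 13 mm farther back than shut.
Start: joints at [-1.221, 0.264, 1.604, -0, 1.274, -0.037], TCP at [0.255, -0.625, 0.248] pointing down, gripper open.
Joint ranges: [-2.63, 2.63], [-0.94, 2.18], [0.31, 2.57], [-1.31, 4.45], [0, 2.66], [-2.55, 2.55]. Speed limits (rad/s): [2.57, 2.57, 3.14, 3.14, 3.14, 3.14].

## Interface

Orientations are given as a rotation vector (axis times angle).
In Python, from workcell import readout, read_camera, finish_job, bot gives the robot as it stands.
- The arm moves only by the tool jog_arm, never from a script. Its argument "deltas" is one flat list of numbers, 7 for each row, row after row: the shift along the tool's x, y, z in m, then the turn, a rotation vector about the tool's x, y, z in degrees, then the gripper command: -1 is shut, 1 is fully open, values between are in proportion. A call has 1 to 8 rows; each row is the pose to reach, as a shift and turn from the pose commanded when the call began, along the tool's axes at that moment; what a row does not reach only later rows make up. A row lasts 1/10 s, in which the tool goes at most 50 mm and 8.59 degrees, less where a joint would pass 70% of its speed; a pose out of reach is approached as far as the arm can. A call with a gripper value outside its range is refused whole. The fingers move at their own pace and stop on an object; "squeeze" is the grip in N (left out, the last holds). Time passes only in rows, so rows that repeat a pose let the fingers close. It gives the time, the measured TCP pose, the force, the opening and the grip force at its end, in the units of the state.
- readout.read_state(): the state, without advancing time (a new reading comes with each control period).
- read_camera(name): name is "scene" or "top" or "wrist"; returns a dict with "color" (400x640x3 uint8, blue, green, red), "fx", "fy", "cx", "cy" (pixels), "origin" and "attitude" of the camera in the world. Camera axes: x right, y down, z forward; pixel columns grow to the right and rows downward; lengths in m; the calibration is good to about 2 mm. The wrist camera is an equidistant fisheye: a pixel r from the principal point sees the ray r / f radians off the axis. A picture is of the moment at which its call begins. There is no depth.
- finish_job(): hands the job in; it is judged then, once.
The state is a dict: "time": time; "q": joint angles; "joint_vel": joint speeds; "joint_torque": joint torques, N m; "tool_pos": TCP position; "tcp_rot": TCP orientation; "wrist_force": force on the tool from outside, world axes, zero at the start; "torque": the same for the moment, N m; "width": opening from 0.0 (shut) to 1.0 (fully open); "grip_force": force on a finger pad.
Only numpy, scipy, OpenCV 4.12 (cv2) and the standard library are available. Lean on these libraries where they do the work, as an engineer would, in place of code of your own. Each camera call takes 0.05 s, during which the arm holds its last target. There are 200 camera calls.

## Task

Put the round cuvette cartridge, stem up, into the square well of the white loader on the bench and push it down against the spring until it latches, so that it stays down by itself when you let go. The similar cartridge with the square collar is the wrong type: leave it where it stands.

Things in the scene. Friction and masses are not known exactly. Their poses are not given: they have to be found in the camera images.
- cartridge_mid (a point): Round cuvette cartridge, loose, upright, 0.1 kg, 136 mm tall. From below: white round foot 36 mm across, 45 mm high; white round collar 52 mm across, 10 mm thick; grey round stem 26 mm across, 81 mm high, flat top. Point: on its axis half-way up, 68 mm above the underside and 68 mm below the stem's top; z points up the stem. Grasp the stem from above.
- well_mouth (a point): Centre of the well's mouth, level with the top of the loader, a fixed white box 170 x 150 x 120 mm with grey top; z up. The square well (black lip) is 82 mm wide on top, sloping in over 15 mm to a slick 58 mm shaft with two sprung catches. A cartridge set on the sprung plate inside stands with its stem top 71 mm above this point; latched, 41 mm above it; at the hard stop, 36 mm.
- follower (a joint): Travel of the sprung plate in the well, m: 0 at rest (also under an unpressed cartridge), about 0.0295 latched, 0.035 at the hard stop. The push needed rises from 3 to 15 N, a few N more as the collar passes the catches. Push to about 0.033, let go: the cartridge rises 3 or 4 mm and the catches hold its collar.
- square_mid (a point): Bystander: the square cartridge, loose, upright, same materials, height (136 mm) and stem as the round one, but with a square foot 44 mm wide and a square collar 66 mm wide, too wide for the well. Point: on its axis, 68 mm above its underside.
There are look-alikes about, which are no part of the job. Leave any purple or yellow look-alike of the part that bears cartridge_mid alone.

How it is judged:
At the end, for the whole second after the job is handed in: The round cartridge stands in the well, upright within 10 degrees and centred within 12 mm, its middle at least 20 mm below the loader's top, the sprung plate held down by more than 25 mm and still, with nobody pushing; the square cartridge is within 30 mm of where it stood (value of joint follower above 0.025 m and velocity of joint follower between -0.02 and 0.02 m/s and horizontal distance between cartridge_mid and well_mouth below 0.012 m and z of cartridge_mid in the frame of well_mouth below -0.02 m and angle between cartridge_mid's own z axis and vertical below 0.17 rad and distance of square_mid from where it was at the start of the episode below 0.03 m); the robot touches nothing.
It fails at once if the square cartridge is moved more than 30 mm or knocked over (distance of square_mid from where it was at the start of the episode above 0.03 m).
It also fails if it takes over 42 s, if anything falls off the work surface, if the arm or the gripper's body presses on something with over 40 N, if the wrist force passes 120 N, or if a joint passes its speed limit or range.

## Working session

There is one attempt and no reset: what is moved stays moved. The work goes in short steps, Python scripts to look and compute and a tool call to move; the robot and the scene stay as the last step left them, time stands still between calls to the robot, and variables do not carry over. Pictures are saved under pics/ and viewed, at most 10 in all, crops included, and the job is handed in when it is done.

Besides the shell and the picture viewer there is one more tool, called after "Call:" as name(argument=value, ...), one argument or row to a line, values as JSON. jog_arm: Moves the arm, as the interface text tells. Its arguments: {"type":"object","properties":{"deltas":{"type":"array"},"squeeze":{"type":"number"}},"required":["deltas"]}

```bash
mkdir -p pics; ls
python3 - <<'E'
from workcell import readout, read_camera, bot
import cv2, numpy as np
for n in ("scene","top"):
    c=read_camera(n); cv2.imwrite(f"pics/{n}0.png",c["color"])
    print(n,c["fx"],c["fy"],c["cx"],c["cy"],np.round(c["origin"],4),np.round(c["attitude"],4).tolist())
print(readout.read_state())
E
```

```text
pics
scene 427.03142758196753 427.03142758196753 324.5882470372054 193.48739206413072 [ 1.0421 -0.1674  0.8897] [-2.047, -1.6528, 0.5354]
top 416.93599659330914 416.93599659330914 318.28228123785857 199.05527330186828 [ 0.3888 -0.0974  1.1136] [-2.1418, 2.1932, -0.1016]
{'time': 0.1, 'q': array([-1.22093274e+00,  2.64679734e-01,  1.60526015e+00, -4.95356375e-05,
        1.27368742e+00, -3.69049588e-02]), 'joint_vel': array([ 0.0018557 , -0.00116192, -0.00333952,  0.00205866,  0.00048318,
       -0.00021367]), 'joint_torque': array([ 5.68306746e-05, -5.16706467e+01, -3.68589306e+01, -9.13040481e-05,
        6.28424110e-03,  1.33038651e-05]), 'tool_pos': array([ 0.25437221, -0.62455315,  0.24707292]), 'tcp_rot': array([-3.08106215e+00, -6.03392547e-01,  5.71178393e-04]), 'wrist_force': array([-0.26066182, -0.36710486, -1.41772193]), 'torque': array([0.01687152, 0.03899617, 0.00028841]), 'grip_force': 0.0, 'width': 0.998073871121182}
```

View pics/top0.png

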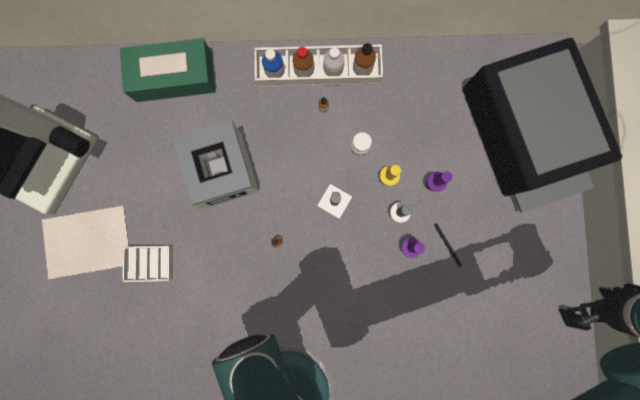

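View pics/scene0.png

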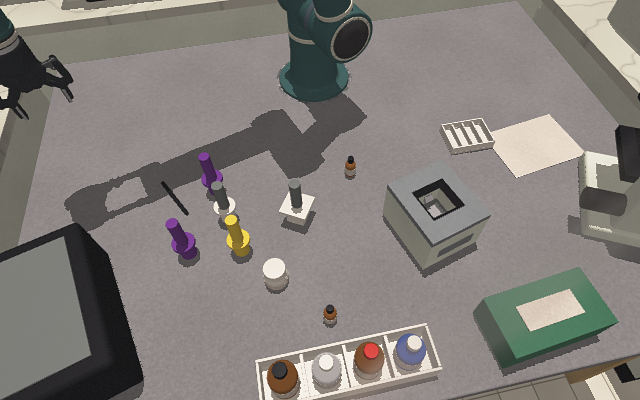

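The top image shows these candidates:
- Grey stem on a round white collar at (400,211), which matches the description.
- Square white collar at (335,200), the bystander.
- Purple at (438,181) and (412,246), and yellow at (391,175), all look-alikes.
- White cup at (361,143).

I choose (400,211), which is (222,200) in the scene view. The loader well is at (212,163) top and (438,202) scene. Next is one close crop to check the choice.

Run:
```python
import cv2, numpy as np
t=cv2.imread("pics/top0.png"); s=cv2.imread("pics/scene0.png")
f=lambda im,x,y,w,h,k: cv2.resize(im[y:y+h,x:x+w],(w*k,h*k),interpolation=cv2.INTER_CUBIC)
# top row: top-view cartridge (370..450,170..260)... 
a=f(t,370,165,80,50*2-10,5)[:300*1+150]; b=f(s,185,145,80,90,5)
row1=np.hstack([a,b]); 
cv2.imwrite("pics/crop1.png",row1)
c=f(t,170,115,95,95,4); d=f(s,375,155,100,95,4)
cv2.imwrite("pics/crop2.png",np.hstack([c,d]))
```

```text
(no output)
```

View pics/crop1.png

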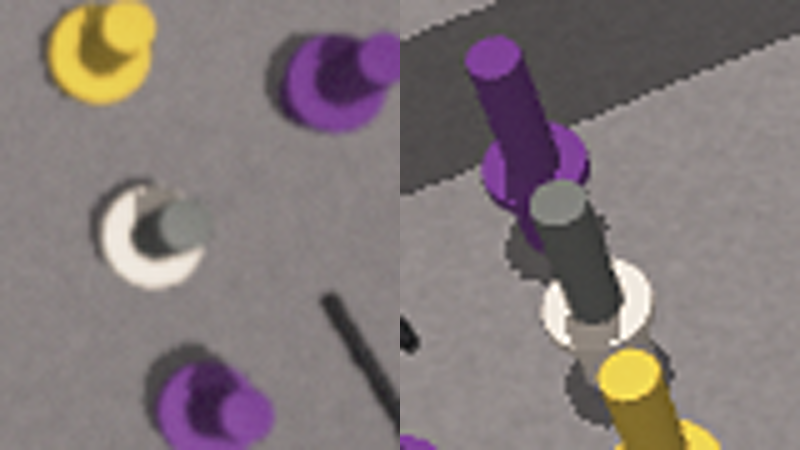

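View pics/crop2.png

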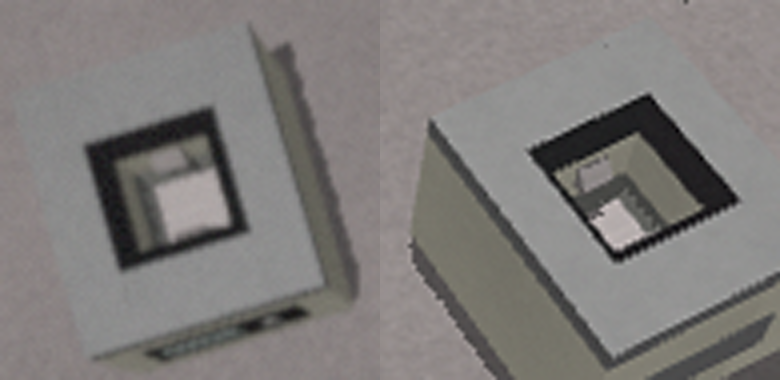

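The crop confirms a round white collar with a grey stem: stem top at about (407,210) top and (216.6,185.6) scene. The lip corners of the well are clear in both views.

```bash
cat > h.py <<'E'
import numpy as np
from scipy.spatial.transform import Rotation as R
T=dict(f=416.936,c=(318.282,199.055),o=np.array([.3888,-.0974,1.1136]),R=R.from_rotvec([-2.1418,2.1932,-.1016]).as_matrix())
S=dict(f=427.031,c=(324.588,193.487),o=np.array([1.0421,-.1674,.8897]),R=R.from_rotvec([-2.047,-1.6528,.5354]).as_matrix())
def ray(C,p): return C['R']@np.array([(p[0]-C['c'][0])/C['f'],(p[1]-C['c'][1])/C['f'],1])
def onz(C,p,z):
    d=ray(C,p); return C['o']+d*(z-C['o'][2])/d[2]
def proj(C,P):
    v=C['R'].T@(np.asarray(P)-C['o']); return v[:2]/v[2]*C['f']+C['c']
E
python3 - <<'E'
from h import *
u=lambda x,y,k,a,b:((x+.5)/k-.5+a,(y+.5)/k-.5+b)
print("stem top",onz(T,u(186,223,5,370,165),.136),onz(S,u(158,203,5,185,145),.136))
print("collar",onz(T,u(153,236,5,370,165),.055),onz(S,u(197,305,5,185,145),.055))
ct=[onz(T,u(x,y,4,170,115),.12) for x,y in [(85,147),(212,107),(248,230),(121,270)]]
cs=[onz(S,u(x-380,y,4,375,155),.12) for x,y in [(528,150),(650,95),(738,200),(615,262)]]
for c in(ct,cs):
    c=np.array(c);print(c.round(4).tolist(),c.mean(0),[np.linalg.norm(c[i]-c[i-1]).round(4) for i in range(4)],[np.degrees(np.arctan2(*(c[i]-c[i-1])[1::-1])).round(1) for i in range(4)])
for n,p in [("sq",(336,198)),("y",(395,169)),("p1",(446,177)),("p2",(418,247))]: print(n,onz(T,p,.136))
from workcell import readout
s=readout.read_state(); print(R.from_rotvec(s['tcp_rot']).as_matrix().round(4))
E
```

```text
stem top [ 0.4574736 -0.3000493  0.136    ] [ 0.45564132 -0.29971047  0.136     ]
collar [ 0.45694691 -0.29980839  0.055     ] [ 0.45614793 -0.29974457  0.055     ]
[[0.6117, 0.2137, 0.12], [0.6346, 0.1365, 0.12], [0.5583, 0.1148, 0.12], [0.5358, 0.1915, 0.12]] [0.58511705 0.1641129  0.12      ] [np.float64(0.0791), np.float64(0.0805), np.float64(0.0792), np.float64(0.0799)] [np.float64(16.3), np.float64(-73.5), np.float64(-164.1), np.float64(106.4)]
[[0.5556, 0.116, 0.12], [0.5346, 0.1942, 0.12], [0.611, 0.2148, 0.12], [0.6335, 0.1375, 0.12]] [0.58366631 0.16564195 0.12      ] [np.float64(0.0808), np.float64(0.081), np.float64(0.0791), np.float64(0.0805)] [np.float64(-164.6), np.float64(105.0), np.float64(15.1), np.float64(-73.8)]
sq [ 0.48788954 -0.13468736  0.136     ]
y [ 0.55359726 -0.27636783  0.136     ]
p1 [ 0.53151136 -0.39593736  0.136     ]
p2 [ 0.36878111 -0.32214114  0.136     ]
[[ 9.261e-01  3.772e-01 -7.000e-04]
 [ 3.772e-01 -9.261e-01  1.900e-03]
 [ 0.000e+00 -2.000e-03 -1.000e+00]]
```

The two cameras agree: cartridge at (0.457, -0.300) and well at (0.584, 0.165). The present tool yaw clears the neighbours, so I move above the cartridge at constant height.

Call:
jog_arm(
  deltas=[0.03,-0.022,0,0,0,0,1,0.07,-0.051,0,0,0,0,1,0.11,-0.08,0,0,0,0,1,0.15,-0.109,0,0,0,0,1,0.19,-0.138,0,0,0,0,1,0.23,-0.167,0,0,0,0,1,0.27,-0.196,0,0,0,0,1,0.31,-0.2245,0,0,0,0,1],
  squeeze=90,
)

```text
time: 0.9
tool_pos: [0.4574, -0.2982, 0.2479]
tcp_rot: [-3.083, -0.603, 0.0]
wrist_force: [1.1, -1.2, -0.4]
width: 1.006
grip_force: 0.0
```

Call:
jog_arm(
  deltas=[0,0,0,0,0,0,1,0,0,0,0,0,0,1,0,0,0,0,0,0,1],
)

```text
time: 1.2
tool_pos: [0.4565, -0.3009, 0.248]
tcp_rot: [3.083, 0.603, -0.001]
wrist_force: [0.9, -0.5, -0.9]
width: 0.999
grip_force: 0.0
```

Run:
```python
from workcell import readout, read_camera
import cv2, numpy as np
from h import *
s=readout.read_state(); print(s['time'],s['tool_pos'],s['wrist_force'])
M=R.from_rotvec(s['tcp_rot']).as_matrix(); print(M.T@(np.array([.4567,-.2998,.122])-s['tool_pos']))
c=read_camera("wrist"); cv2.imwrite("pics/w1.png",c["color"]); print(c['fx'],c['cx'],c['cy'],c['origin'],c['attitude'])
Rw=R.from_rotvec(c['attitude']).as_matrix() if np.size(c['attitude'])==3 else c['attitude']
for z in(.136,.055):
    v=Rw.T@(np.array([.4567,-.2998,z])-c['origin']); r=np.hypot(v[0],v[1]); th=np.arctan2(r,v[2]); print(z,c['cx']+c['fx']*th*v[0]/r,c['cy']+c['fx']*th*v[1]/r)
```

```text
1.2 [ 0.45650969 -0.30086565  0.24797434] [ 0.91341528 -0.54358472 -0.94074309]
[ 0.00067941 -0.00090117  0.12597394]
309.70691628693146 315.2203906760549 200.7781396924828 [ 0.52426915 -0.27365054  0.37243306] [ 2.39918617 -1.61315373 -0.23548803]
0.136 313.5128439078389 202.91267289097945
0.055 313.8963092410715 180.32159375188178
```

View pics/w1.png

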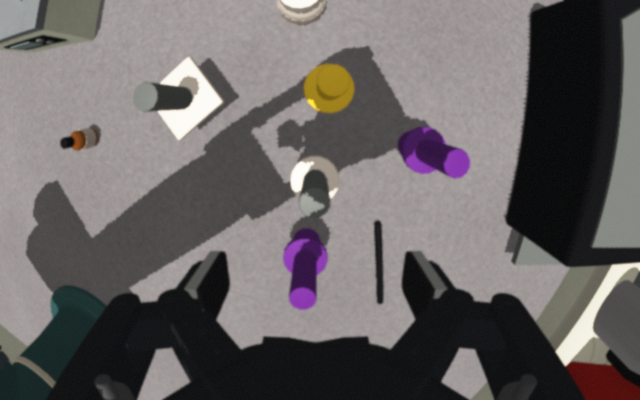

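The wrist view shows the grey stem top at (315,202), against a prediction of (313.5,203), and the white round collar at (315,178). The purple and yellow look-alikes are clear of the fingers, so I go down and grasp.

Call:
jog_arm(
  deltas=[0,0,0.03,0,0,0,1,0.0005,-0.0005,0.06,0,0,0,1,0.0005,-0.0005,0.09,0,0,0,1,0.0005,-0.0005,0.11,0,0,0,1,0.0005,-0.0005,0.126,0,0,0,1,0.0005,-0.0005,0.126,0,0,0,1,0.0005,-0.0005,0.126,0,0,0,1],
)

```text
time: 1.95
tool_pos: [0.4566, -0.3007, 0.1222]
tcp_rot: [-3.083, -0.601, 0.001]
wrist_force: [0.1, -0.4, -0.6]
width: 1.002
grip_force: 0.0
```

Call:
jog_arm(
  deltas=[0,0,0,0,0,0,0,0,0,0,0,0,0,-0.3,0,0,0,0,0,0,-0.6,0,0,0,0,0,0,-1,0,0,0,0,0,0,-1,0,0,0,0,0,0,-1,0,0,0,0,0,0,-1,0,0,0,0,0,0,-1],
  squeeze=90,
)

```text
time: 2.75
tool_pos: [0.458, -0.3, 0.1232]
tcp_rot: [3.082, 0.604, 0.002]
wrist_force: [-0.0, 0.7, 5.3]
width: 0.282
grip_force: 88.7
```

Call:
jog_arm(
  deltas=[0,0,-0.015,0,0,0,-1,0,0,-0.04,0,0,0,-1,0,0,-0.08,0,0,0,-1,0,0,-0.12,0,0,0,-1,0,0,-0.16,0,0,0,-1,0,0,-0.19,0,0,0,-1,0,0,-0.2,0,0,0,-1,0,0,-0.2,0,0,0,-1],
)

```text
time: 3.55
tool_pos: [0.4578, -0.3, 0.324]
tcp_rot: [3.081, 0.603, 0.003]
wrist_force: [-0.1, 0.3, -0.8]
width: 0.278
grip_force: 88.4
```

Run:
```python
from workcell import readout
from h import *
s=readout.read_state(); print(s['time'],s['tool_pos'],s['wrist_force'],s['grip_force'],s['width'])
M=R.from_rotvec(s['tcp_rot']).as_matrix(); print(M.round(4),M.T@(np.array([.5844,.1649,s['tool_pos'][2]])-s['tool_pos']))
```

```text
3.55 [ 0.45780721 -0.29999203  0.32404145] [-0.08507329  0.25875888 -0.76820561] 88.38374018669128 0.27775207504887917
[[ 0.9261  0.3772  0.0026]
 [ 0.3772 -0.9261 -0.0019]
 [ 0.0017  0.0027 -1.    ]] [ 0.29261396 -0.38278859 -0.00054959]
```

Call:
jog_arm(
  deltas=[0.01,-0.013,0,0,0,0,-1,0.03,-0.039,0,0,0,0,-1,0.055,-0.072,0,0,0,0,-1,0.08,-0.105,0,0,0,0,-1,0.105,-0.137,0,0,0,0,-1,0.13,-0.17,0,0,0,0,-1,0.155,-0.203,0,0,0,0,-1,0.18,-0.235,0,0,0,0,-1],
)

```text
time: 4.35
tool_pos: [0.5338, -0.0113, 0.319]
tcp_rot: [-3.081, -0.604, 0.008]
wrist_force: [0.0, -0.1, -0.4]
width: 0.28
grip_force: 88.4
```

Call:
jog_arm(
  deltas=[0.025,-0.033,0,0,0,0,-1,0.05,-0.066,0,0,0,0,-1,0.075,-0.098,0,0,0,0,-1,0.095,-0.125,0,0,0,0,-1,0.107,-0.14,0,0,0,0,-1,0.1125,-0.1475,0,0,0,0,-1,0.1125,-0.1475,0,0,0,0,-1,0.1125,-0.1475,0,0,0,0,-1],
)

```text
time: 5.15
tool_pos: [0.5835, 0.1639, 0.3217]
tcp_rot: [3.082, 0.603, -0.002]
wrist_force: [0.0, -0.2, -0.9]
width: 0.281
grip_force: 88.4
```

Run:
```python
from workcell import readout, read_camera
import cv2
from h import *
s=readout.read_state(); print(s['time'],s['tool_pos'],s['tcp_rot'],s['grip_force'],s['width'])
M=R.from_rotvec(s['tcp_rot']).as_matrix(); print(M.round(4),M.T@(np.array([.5844,.1649,.18])-s['tool_pos']))
a=read_camera("scene")["color"]; 
t=s['tool_pos']; 
for z in (.324-.011-.0,): pass
# expected collar-bottom centre pixel & foot underside
zb=t[2]-.122
print(proj(S,[t[0],t[1],zb]),proj(S,[t[0],t[1],zb+.055]))
x,y=360,40; cv2.imwrite("pics/s2.png",cv2.resize(a[y:y+220,x:x+200],(600,600*220//200))[:600])
```

```text
5.15 [0.58349663 0.16389321 0.32166472] [ 3.08239358e+00  6.02706858e-01 -2.25299451e-03] 88.43795657157898 0.2811118128421944
[[ 9.263e-01  3.767e-01 -1.200e-03]
 [ 3.767e-01 -9.263e-01 -1.100e-03]
 [-1.600e-03  5.000e-04 -1.000e+00]] [ 0.001438   -0.00066831  0.1416623 ]
[444.83906824 176.33691517] [451.03459844 158.94201338]
```

View pics/s2.png

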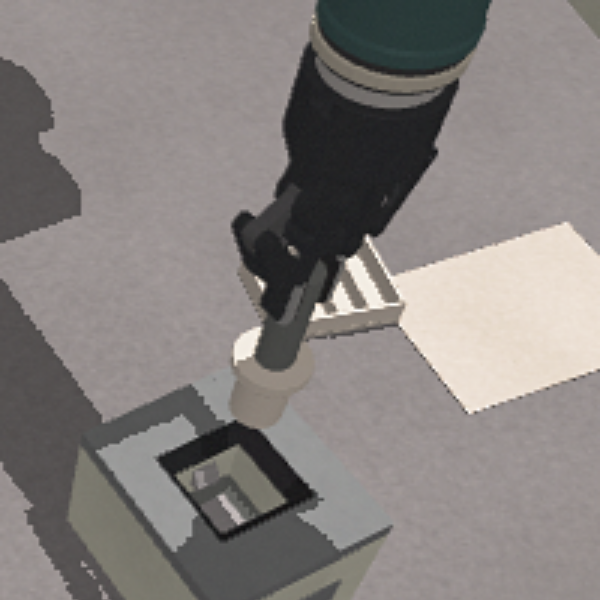

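The cartridge hangs straight over the well: foot bottom at (445,178), against a prediction of (444.8,176.3). I lower it in stages.

Call:
jog_arm(
  deltas=[0.001,-0.0005,0.02,0,0,0,-1,0.001,-0.0005,0.045,0,0,0,-1,0.001,-0.0005,0.07,0,0,0,-1,0.001,-0.0005,0.09,0,0,0,-1,0.001,-0.0005,0.105,0,0,0,-1,0.001,-0.0005,0.115,0,0,0,-1,0.001,-0.0005,0.12,0,0,0,-1,0.001,-0.0005,0.12,0,0,0,-1],
)

```text
time: 6.0
tool_pos: [0.5846, 0.1655, 0.2021]
tcp_rot: [3.083, 0.603, -0.001]
wrist_force: [-0.5, -0.9, -0.5]
width: 0.279
grip_force: 88.4
```

Call:
jog_arm(
  deltas=[0,0,0.005,0,0,0,-1,0,0,0.01,0,0,0,-1,0,0,0.015,0,0,0,-1,0,0,0.02,0,0,0,-1,0,0,0.025,0,0,0,-1,0,0,0.03,0,0,0,-1,0,0,0.03,0,0,0,-1],
)

```text
time: 6.7
tool_pos: [0.5848, 0.1659, 0.1723]
tcp_rot: [-3.083, -0.604, -0.0]
wrist_force: [-0.7, 0.2, 4.5]
width: 0.278
grip_force: 88.6
```

Contact came as predicted, with almost no side force. Now I push the rest of the way.

Call:
jog_arm(
  deltas=[0,0,0.005,0,0,0,-1,0,0,0.01,0,0,0,-1,0,0,0.015,0,0,0,-1,0,0,0.019,0,0,0,-1,0,0,0.022,0,0,0,-1,0,0,0.024,0,0,0,-1,0,0,0.024,0,0,0,-1],
)

```text
time: 7.4
tool_pos: [0.5855, 0.1662, 0.1508]
tcp_rot: [-3.083, -0.604, -0.003]
wrist_force: [-2.5, 0.2, 11.4]
width: 0.277
grip_force: 89.3
```

Call:
jog_arm(
  deltas=[0,0,0.002,0,0,0,-1,0,0,0.004,0,0,0,-1,0,0,0.004,0,0,0,-1,0,0,0.004,0,0,0,-1],
)

```text
time: 7.8
tool_pos: [0.5857, 0.1663, 0.1474]
tcp_rot: [-3.083, -0.604, -0.004]
wrist_force: [-3.9, 0.1, 13.9]
width: 0.281
grip_force: 89.5
```

Call:
jog_arm(
  deltas=[0,0,0.002,0,0,0,-1,0,0,0.004,0,0,0,-1,0,0,0.004,0,0,0,-1],
)

```text
time: 8.1
tool_pos: [0.5857, 0.1662, 0.1435]
tcp_rot: [-3.083, -0.604, -0.004]
wrist_force: [-4.8, -0.7, 14.2]
width: 0.275
grip_force: 89.6
```

Call:
jog_arm(
  deltas=[0,0,0.001,0,0,0,-1,0,0,0.002,0,0,0,-1,0,0,0.002,0,0,0,-1],
)

```text
time: 8.4
tool_pos: [0.5863, 0.1665, 0.1432]
tcp_rot: [-3.082, -0.604, -0.006]
wrist_force: [-6.5, -1.2, 19.8]
width: 0.279
grip_force: 90.6
```

The force rose to 20 N with almost no further travel, so it is at the hard stop. I let go and watch what the cartridge does.

Call:
jog_arm(
  deltas=[0,0,-0.003,0,0,0,-1,0,0,-0.004,0,0,0,-1,0,0,-0.004,0,0,0,-0.2,0,0,-0.004,0,0,0,0.3,0,0,-0.004,0,0,0,1,0,0,-0.004,0,0,0,1,0,0,-0.004,0,0,0,1,0,0,-0.004,0,0,0,1],
)

```text
time: 9.2
tool_pos: [0.5845, 0.1657, 0.1419]
tcp_rot: [3.083, 0.604, -0.001]
wrist_force: [1.0, -0.1, 0.0]
width: 0.998
grip_force: 0.0
```

Call:
jog_arm(
  deltas=[0,0,-0.01,0,0,0,1,0,0,-0.03,0,0,0,1,0,0,-0.07,0,0,0,1,0,0,-0.11,0,0,0,1,0,0,-0.15,0,0,0,1,0,0,-0.17,0,0,0,1,0,0,-0.17,0,0,0,1,0,0,-0.17,0,0,0,1],
)

```text
time: 10.0
tool_pos: [0.5847, 0.1658, 0.3129]
tcp_rot: [-3.083, -0.604, -0.002]
wrist_force: [-0.5, -0.2, -0.5]
width: 0.999
grip_force: 0.0
```

Run:
```python
from workcell import readout, read_camera
import cv2
from h import *
s=readout.read_state(); print(s['time'],s['tool_pos'],s['wrist_force'],s['grip_force'],s['width'])
a=read_camera("scene")["color"]
for h in (.071,.041,.036): print(h,(proj(S,[.5844,.1649,.12+h])+.5-[375,90])*5-.5)
cv2.imwrite("pics/s3.png",cv2.resize(a[90:90+120,375:375+120],None,fx=5,fy=5,interpolation=cv2.INTER_CUBIC))
```

```text
10.0 [0.58472589 0.16581617 0.31290325] [-0.47201487 -0.19438976 -0.49732966] 0.0 0.9992019105707584
0.071 [349.77744506 447.87041122]
0.041 [334.374613   490.83334026]
0.036 [331.89011568 497.76331792]
```

View pics/s3.png

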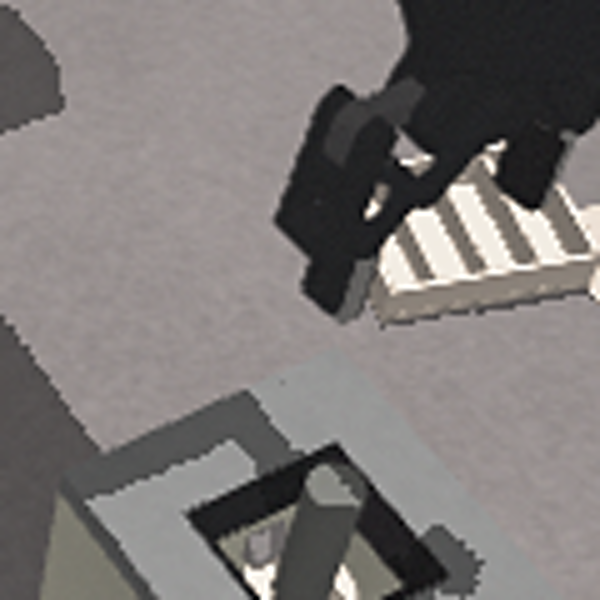

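The cartridge stayed down: stem top at crop (335,484), against predictions of (334,491) latched and (350,448) unlatched. I move the arm aside to check it from both cameras.

Call:
jog_arm(
  deltas=[0,0.03,0,0,0,0,1,0,0.06,0,0,0,0,1,0,0.1,0,0,0,0,1,0,0.14,0,0,0,0,1,0,0.18,0,0,0,0,1,0,0.2,0,0,0,0,1,0,0.2,0,0,0,0,1,0,0.2,0,0,0,0,1],
)

```text
time: 10.85
tool_pos: [0.6593, -0.0191, 0.3105]
tcp_rot: [-3.082, -0.602, 0.005]
wrist_force: [-0.2, 0.3, 0.5]
width: 1.002
grip_force: 0.0
```

Run:
```python
from workcell import read_camera
import cv2
from h import *
a=read_camera("scene")["color"]; t=read_camera("top")["color"]
P=[.5844,.1649,.161]
print("scene",(proj(S,P)+.5-[400,170])*7-.5,"top",(proj(T,P)+.5-[180,125])*7-.5)
f=lambda im,x,y:cv2.resize(im[y:y+75,x:x+57],None,fx=7,fy=7,interpolation=cv2.INTER_CUBIC)
cv2.imwrite("pics/f.png",np.hstack([f(a,400,170),f(t,180,125)]))
```

```text
scene [293.3244582  127.36667637] top [186.94384775 238.7221778 ]
```

View pics/f.png

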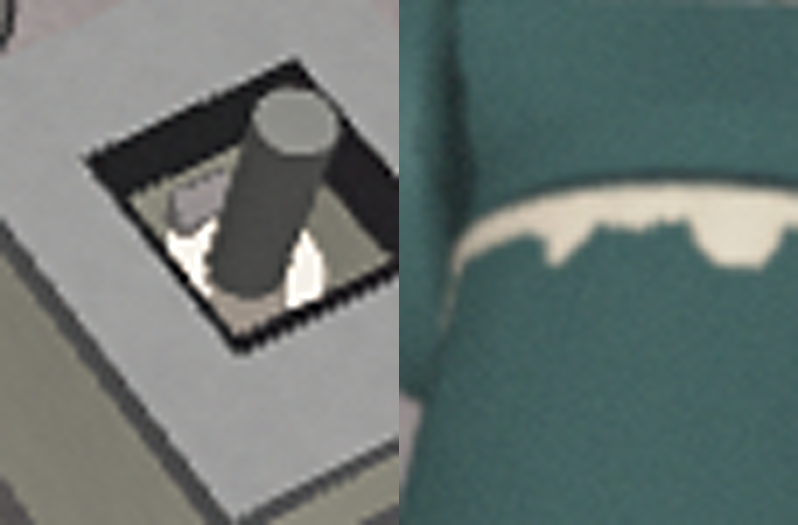

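The top view is blocked by the arm. In the scene view the stem top is at (296,121), against a latched prediction of (293,127), which is under 1 raw pixel off. I overlay the predicted outline to check tilt before handing in.

Run:
```python
from workcell import read_camera
import cv2
from h import *
a=read_camera("scene")["color"]
x,y,k=400,165,8
im=cv2.resize(a[y:y+70,x:x+70],None,fx=k,fy=k,interpolation=cv2.INTER_CUBIC)
an=np.linspace(0,2*np.pi,60)
for z,r,col in((.161,.013,(0,0,255)),(.08,.013,(0,255,0)),(.08,.026,(255,0,0))):
    p=np.array([(proj(S,[.5844+r*np.cos(q),.1649+r*np.sin(q),z])+.5-[x,y])*k-.5 for q in an])
    cv2.polylines(im,[p.round().astype(int)],True,col,1)
cv2.imwrite("pics/g.png",im)
```

```text
(no output)
```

View pics/g.png

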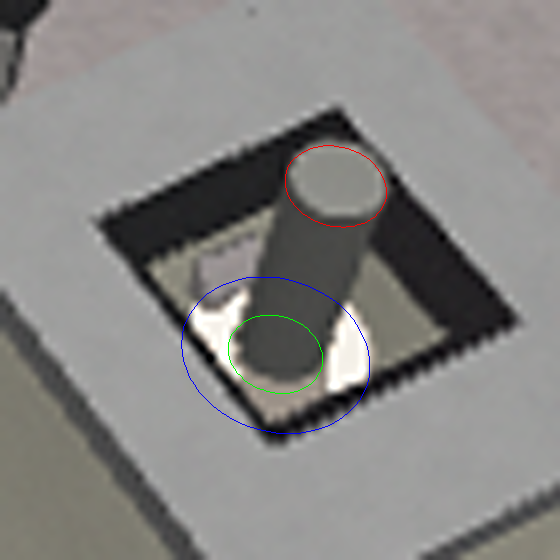

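The overlay matches within about 1 raw pixel at both the stem top and the collar. The cartridge is upright and latched, and the arm is clear of it.

```bash
python3 -c "
from workcell import finish_job
print(finish_job())"
```

```text
the job is handed in; nothing more can be done
None
```

I put the round cartridge in the loader well and pushed it down to the hard stop. After release it stayed down, upright to within about 2° by camera. I never touched the square cartridge. I handed the job in at about 11 s, and no verdict came back.

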